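# Load the spring cart and hold it at its release mark

## Task

Get the spring-cart rig ready for a free-vibration run: pour all five brass balls from the scoop through the orange funnel into the cart's clear tube, and set the empty scoop back down upright on the bench, clear of the rig. Then pull the cart out by its red post until its yellow pointer lines up with the red mark on the scale, and finish while still holding it there against the spring; leave the other things on the bench alone.

Things in the scene. Friction and masses are not known exactly. Their poses are not given: they have to be found in the camera images.
- rig: Fixed bench rig, aluminium base 335 x 110 x 12 mm with guide rods; origin on the bench under the cart's tube axis at rest; z up. The cart is pulled out along the rig's -x. The base runs 165 mm to -x, 170 mm to +x; a white scale 14 mm high along its -y side (y -70 to -106 mm), a tick every 10 mm; a blue spring canister, 59 mm high, at the +x end
- cart (a joint): Travel of the cart, m: 0 at rest, growing as it is pulled out along the rig's -x, stop at 0.10. A spring pulls it home: 4.4 N at 0, plus 1.1 N per 10 mm; let go, it runs back. It carries tube, funnel, drawbar, post and pointer. Cart plate top 50 mm above the bench; the drawbar, from cart to post, has its top 58 mm above the bench
- cart_mouth (a point): Centre of the funnel's rim, on the cart, 165 mm above the bench. Orange funnel: rim 111 mm across outside, 105 mm inside, narrowing over 45 mm of height to the tube
- cart_tube (a point): Centre of the clear tube's inner floor, 53 mm above the bench, straight under cart_mouth. Tube 54 mm outside, 46 mm inside, its top (the funnel's foot) 120 mm above the bench
- post_grip (a point): Point to take the red pull post by, on its axis, 85 mm above the bench. Upright round post, 24 mm across, on the drawbar 185 mm from the tube axis along the rig's -x; its top is 110 mm above the bench (25 mm above this point), the drawbar's top 27 mm below this point
- cart_pointer (a point): Tip of the cart's yellow pointer (6 mm wide), 24 mm above the bench beside the scale, on the rig's -y side; with the cart at home it is 70 mm from the tube axis along the rig's -x axis
- mark: Red clip fixed on the scale: an upright blade 6 mm wide, 20 mm high, pointing at the cart. Origin at the blade's foot, 14 mm above the bench, axes as the rig's. It sits 45 to 75 mm further along the rig's -x than the pointer at home; the pointer is at the mark when their positions along the rig's x agree
- scoop: Loose steel scoop, about 180 g: floor 76 x 60 mm, 3 mm thick, walls 28 mm high, open spout to its own -x with a 21 degree ramp up to a 14 mm high lip 54 mm wide inside. At the back (+x) an upright blue grip block 14 mm (x) by 28 mm (y), 80 mm high. Origin under the middle of the floor; z up. It pours when the spout is tipped down 40 to 60 degrees
- scoop_grip (a point): Middle of the upper part of the scoop's blue grip, 45 mm to +x and 58 mm above the scoop's origin
- scoop_lip (a point): Middle of the spout's lip, 68 mm to -x and 14 mm above the scoop's origin
- mouse: Black computer mouse, 105 x 60 x 30 mm, loose bystander, origin under its middle
- mug: Blue mug, 80 mm across, 90 mm high, loose bystander, origin under its middle
- screwdriver: Screwdriver lying down, loose bystander
- disc_weight: Steel disc weight, 44 mm across, 22 mm high, loose bystander, origin under its middle
- multimeter: Yellow multimeter lying down, 150 x 80 x 35 mm, loose bystander, origin under its middle
- nut_tray: Grey tray with three bays, 120 x 160 x 30 mm, loose bystander, origin under its middle
- ball1_center (a point): Centre of a brass ball, 16 mm across, 18 g; it starts lying in the scoop
- ball2_center (a point): Centre of a brass ball, 16 mm across, 18 g; it starts lying in the scoop
- ball3_center (a point): Centre of a brass ball, 16 mm across, 18 g; it starts lying in the scoop
- ball4_center (a point): Centre of a brass ball, 16 mm across, 18 g; it starts lying in the scoop
- ball5_center (a point): Centre of a brass ball, 16 mm across, 18 g; it starts lying in the scoop

How it is judged:
By the outcome, as a careful person would: the job done as asked, in the order asked, and still so for the second after the job is handed in, while the arm keeps its last pose, push and grip.
It also fails if it takes over 72 s, if anything falls off the work surface, if the arm or the gripper's body presses on something with over 40 N, if the wrist force passes 120 N, or if a joint passes its speed limit or range.

## Robot

A 6-joint arm with a two-finger parallel gripper is mounted at the origin on the work surface. World frame = base frame: x ahead of the robot, y to its left, z up, the work surface at z = 0. Lengths are in m, angles in rad, forces in N, time in s.
With the tool pointing down it reaches from about 0.275 to 0.825 m from the base axis. Payload 5.2 kg.
Tool frame: the origin (TCP) lies between the finger pads, 19 mm behind the fingertips; this is the grasp point; z points along the fingers, y is the line along which they close (so a half turn about z gives the same grasp; the last joint's range is limited). The gripper opens to 93 mm and grips with 3 to 60 N. Pads are 15 mm wide; open, the fingers measure 128 mm over their backs; the gripper's body (75 mm by 188 mm) begins 65 mm behind the grasp point.
Start: joints at [1.133, 0.259, 1.535, -0, 1.348, -0.203], TCP at [0.128, 0.535, 0.237] pointing down, gripper open.
Joint ranges: [-3.14, 3.14], [-0.91, 2.08], [0.19, 2.58], [-1.22, 4.36], [0.22, 2.71], [-3.12, 3.12]. Speed limits (rad/s): [2.57, 2.57, 3.14, 3.14, 3.14, 3.14].

## Interface

Orientations are given as a 3x3 rotation matrix whose columns are the frame's x, y, z axes.
In Python, from station import env gives the robot as it stands.
- The arm moves only by the tool jog_arm, never from a script. Its argument "rows" is a list that holds one entry, the list of rows, each a list of 5 numbers: the shift along the tool's x, y, z in cm, then the turn about the tool's z in degrees, then the finger opening in cm, from 0 to 9.3. In form: [[[x, y, z, spin, claw], ...]]. A call has 1 to 12 rows; each row shifts and turns the commanded pose from where the row before left it, along the tool's axes as they then stand; what a row does not reach is not made up. A row lasts 1/8 s, in which the tool goes at most 62.5 mm and 10.7 degrees, less where a joint would pass 70% of its speed; a pose out of reach is approached as far as the arm can. A call is refused whole if a number of a shift passes 6.25 or a number of a turn 10.7, either way. A call with a gripper value outside its range is refused whole. The fingers move at their own pace and stop on an object; the grip force is fixed at half the most. Time passes only in rows, so rows that do not move let the fingers close. It gives the time, the measured TCP pose, the force, the opening and the grip force at its end, in the units of the state.
- env.get_obs(): the state, without advancing time (a new reading comes with each control period).
- env.read_camera(name): name is "scene" or "top" or "wrist"; returns the picture (480x640x3 uint8, red, green, blue); there is no depth.
- env.calibration(name): a dict with "camera_matrix" (3x3 intrinsics, pixels), "position" and "rotation" of the camera in the world. Camera axes: x right, y down, z forward; pixel columns grow to the right and rows downward; lengths in m; the calibration is good to about 2 mm. A picture is of the moment at which its call begins: read the wrist's pose just before it. calibration takes no time and is no camera call; for the wrist camera it gives the pose at the moment of the call.
- env.close_job(): hands the job in; it is judged then, once.
The state is a dict: "clock": time; "qpos": joint angles; "dq": joint speeds; "effort": joint torques, N m; "tcp_pos": TCP position; "ee_rot": TCP orientation; "force": force on the tool from outside, world axes, zero at the start; "moment": the same for the moment, N m; "gripper_width": finger opening in m; "finger_force": force on a finger pad.
Only numpy, scipy, OpenCV 4.12 (cv2) and the standard library are available. Lean on these libraries where they do the work, as an engineer would, in place of code of your own. Each camera call takes 0.05 s, during which the arm holds its last target. There are 200 camera calls.

## Working session

There is one attempt and no reset: what is moved stays moved. The work goes in short steps, Python scripts to look and compute and a tool call to move; the robot and the scene stay as the last step left them, time stands still between calls to the robot, and variables do not carry over. Pictures are saved under pics/ and viewed, at most 10 in all, crops included, and the job is handed in when it is done.

Besides the shell and the picture viewer there is one more tool, called after "Request:" as name(argument=value, ...) on one line, values as JSON. jog_arm: Moves the arm, as the interface text tells. Its arguments: {"type":"object","properties":{"rows":{"type":"array","items":{"type":"array","items":{"type":"array","items":{"type":"number"}}}}},"required":["rows"]}

```bash
mkdir -p pics; ls; cat > h.py <<'E'
import numpy as np, cv2
from station import env
def snap(n,f):
    c=env.calibration(n); im=env.read_camera(n); cv2.imwrite(f,im[:,:,::-1]); return im,c
def ray(c,px):
    d=np.array(c["rotation"])@np.linalg.inv(c["camera_matrix"])@np.array([px[0],px[1],1.0]); return np.array(c["position"]),d/np.linalg.norm(d)
def onz(c,px,z):
    p,d=ray(c,px); return p+d*(z-p[2])/d[2]
def tri(obs):
    A=np.zeros((3,3));b=np.zeros(3);R=[ray(c,p) for c,p in obs]
    for p,d in R:
        M=np.eye(3)-np.outer(d,d);A+=M;b+=M@p
    x=np.linalg.solve(A,b); return x,[np.linalg.norm((np.eye(3)-np.outer(d,d))@(x-p)) for p,d in R]
def proj(c,X):
    q=np.array(c["camera_matrix"])@np.array(c["rotation"]).T@(np.array(X)-c["position"]); return q[:2]/q[2]
E
python3 - <<'E'
from h import *
np.set_printoptions(precision=3,suppress=True)
o=env.get_obs();print(o)
a,c=snap("top","pics/top.png");print(c)
a,c=snap("scene","pics/scene.png");print(c)
E
```

```text
pics
{'clock': 0.0, 'qpos': array([ 1.133,  0.259,  1.536, -0.   ,  1.348, -0.203]), 'dq': array([-0.002, -0.001,  0.   , -0.   , -0.   , -0.   ]), 'effort': array([ -0.001, -43.729, -28.4  ,   0.072,   0.041,  -0.   ]), 'tcp_pos': array([0.128, 0.534, 0.237]), 'ee_rot': array([[-0.973,  0.233, -0.001],
       [ 0.233,  0.973, -0.002],
       [ 0.   , -0.002, -1.   ]]), 'force': array([ 0.244, -0.908, -0.031]), 'moment': array([ 0.001, -0.003, -0.06 ]), 'finger_force': 0.0, 'gripper_width': 0.09283143801488217}
{'camera_matrix': array([[581.554,   0.   , 322.559],
       [  0.   , 581.554, 237.91 ],
       [  0.   ,   0.   ,   1.   ]]), 'position': array([0.269, 0.024, 1.892]), 'rotation': array([[-0.024, -0.987,  0.158],
       [-1.   ,  0.024, -0.006],
       [ 0.002, -0.159, -0.987]])}
{'camera_matrix': array([[568.68 ,   0.   , 332.211],
       [  0.   , 568.68 , 234.123],
       [  0.   ,   0.   ,   1.   ]]), 'position': array([1.298, 0.891, 0.845]), 'rotation': array([[-0.777,  0.327, -0.539],
       [ 0.63 ,  0.433, -0.645],
       [ 0.022, -0.84 , -0.542]])}
```

View pics/top.png

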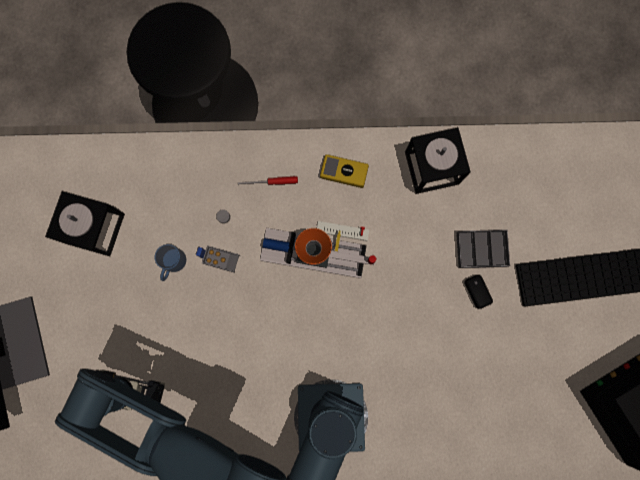

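View pics/scene.png

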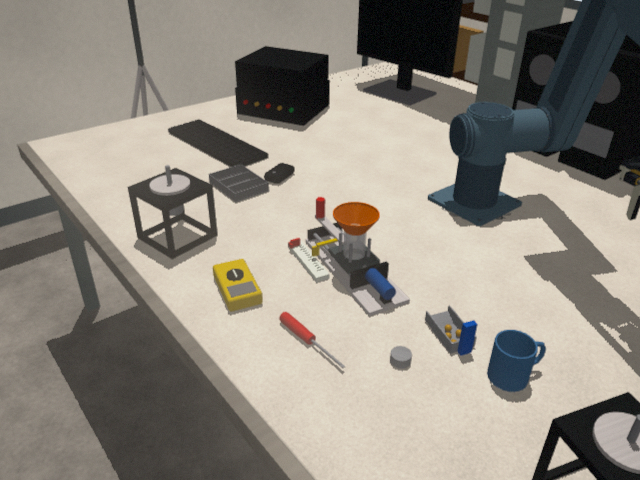

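The top view shows the scoop at (217,258) with its blue grip to the left at (200,252) and five balls in it. The funnel is at (313,246), the red post at (372,260) and the red clip near (362,231). The scene view agrees: funnel (356,215), post (320,207), blue grip (467,337), mug (512,360). I'll get enlarged crops to measure more precisely.

```bash
python3 - <<'E'
from h import *
np.set_printoptions(precision=3,suppress=True)
t=cv2.imread("pics/top.png");s=cv2.imread("pics/scene.png")
a=cv2.resize(t[205:295,185:385],None,fx=4,fy=4,interpolation=cv2.INTER_CUBIC) # 800x360
b=cv2.resize(s[190:370,280:540],None,fx=3,fy=3,interpolation=cv2.INTER_CUBIC) # 780x540
cv2.imwrite("pics/tc.png",a);cv2.imwrite("pics/sc.png",b)
E
```

```text
(no output)
```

View pics/tc.png

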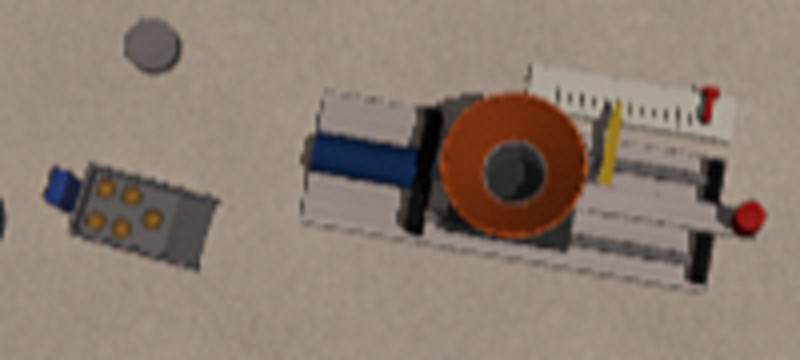

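View pics/sc.png

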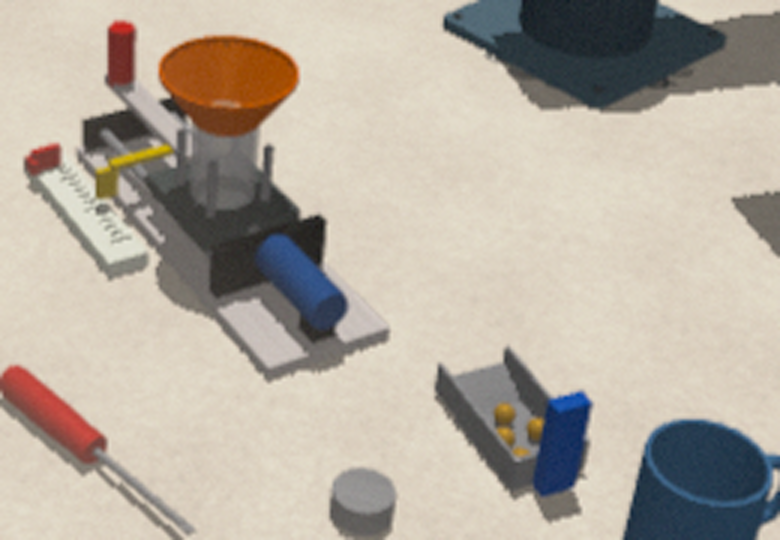

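Crop view: in the top crop the funnel rim centre is at (514,166), the post top at (749,217), the red clip at (710,103), the pointer tip at (615,107) and the grip at (60,189). In the scene crop the rim is at (229,74), the post top at (121,26), the grip top at (571,401), the pointer tip at (107,182) and the clip at (45,158).

```bash
python3 - <<'E'
from h import *
np.set_printoptions(precision=4,suppress=True)
T=env.calibration("top");S=env.calibration("scene")
t=lambda x,y:((x+.5)/4+184.5,(y+.5)/4+204.5)
s=lambda x,y:((x+.5)/3+279.5,(y+.5)/3+189.5)
for n,a,b in [("rim",t(514,166),s(229,74)),("posttop",t(749,216),s(121,27)),("griptop",t(56,187),s(571,401)),("ptr",t(616,106),s(106,178)),("clip",t(711,90),s(32,155))]:
    x,e=tri([(T,a),(S,b)]);print(n,x,e)
P=lambda q,z:onz(T,t(*q),z)
for n,q,z in [("rim",(514,166),.165),("post",(749,216),.11),("lipL",(217,199),.028),("lipR",(198,270),.028),("backL",(92,164),.03),("backR",(72,236),.03),("griptop",(56,187),.08),("mouse",(0,0),0)]: print(n,P(q,z))
print("base corners",[P(q,.012)[:2] for q in [(323,90),(302,226),(704,291)]])
print("mug",onz(T,(170,257),.09),"disc",onz(T,t(152,45),.022))
E
```

```text
rim [0.521  0.0435 0.161 ] [np.float64(0.0015133413753793592), np.float64(0.0015133413753793585)]
posttop [ 0.4856 -0.137   0.11  ] [np.float64(0.0007435841907616414), np.float64(0.0007435841907616271)]
griptop [0.5254 0.4045 0.0794] [np.float64(0.001029415706309503), np.float64(0.0010294157063095802)]
ptr [ 0.5829 -0.0368  0.0448] [np.float64(0.004030148032017673), np.float64(0.004030148032017428)]
clip [ 0.5985 -0.1166  0.0311] [np.float64(0.0014505147098051478), np.float64(0.0014505147098051114)]
rim [0.5215 0.0424 0.165 ]
post [ 0.4862 -0.1375  0.11  ]
lipL [0.5203 0.2843 0.028 ]
lipR [0.4631 0.2997 0.028 ]
backL [0.5511 0.3851 0.03  ]
backR [0.4928 0.4007 0.03  ]
griptop [0.5259 0.4035 0.08  ]
mouse [0.6953 0.4683 0.    ]
base corners [array([0.6107, 0.1995]), array([0.4987, 0.2175]), array([ 0.4379, -0.1076])]
mug [0.5089 0.4905 0.09  ] disc [0.6496 0.3382 0.022 ]
```

Request:
jog_arm(rows=[[[-5.2,-0.4,0,0,7],[-5.2,-0.4,0,0,7],[-5.2,-0.4,0,0,7],[-5.2,-0.4,0,0,7],[-5.2,-0.4,0,0,7],[-5.2,-0.4,0,0,7],[-5.2,-0.4,0,0,7],[-5.2,-0.4,0,0,7],[0,0,0,10.5,7],[0,0,0,10.5,7],[0,0,0,10.5,7],[0,0,0,10.5,7]]])

```text
clock: 1.6
tcp_pos: [0.5249, 0.4068, 0.2367]
ee_rot: [[-0.562, 0.827, -0.001], [0.827, 0.562, -0.001], [0.0, -0.001, -1.0]]
force: [0.1, 0.3, -0.6]
gripper_width: 0.0699
finger_force: 0.0
```

Request:
jog_arm(rows=[[[0,0,0,10,7],[0,0,0,10,7],[0,0,0,10,7],[0,0,0,10,7],[0,0,0,10,7],[0,0,0,0,7]]])

```text
clock: 2.35
tcp_pos: [0.5248, 0.4069, 0.2368]
ee_rot: [[0.265, 0.964, -0.001], [0.964, -0.265, -0.001], [-0.001, -0.001, -1.0]]
force: [-0.2, -0.0, -0.3]
gripper_width: 0.07
finger_force: 0.0
```

```bash
python3 - <<'E'
from h import *
np.set_printoptions(precision=4,suppress=True)
o=env.get_obs();print(o["clock"],o["tcp_pos"],o["ee_rot"],o["qpos"])
a,c=snap("wrist","pics/w1.png");print(c)
for p in [(.5257,.404,.08),(.5257,.404,.0)]: print(proj(c,p))
E
```

```text
2.35 [0.5248 0.4069 0.2368] [[ 0.2649  0.9643 -0.001 ]
 [ 0.9643 -0.2649 -0.0005]
 [-0.0008 -0.0008 -1.    ]] [ 0.4919  0.4667  1.232  -0.      1.444   0.76  ]
{'camera_matrix': array([[354.6099,   0.    , 320.8565],
       [  0.    , 354.6099, 240.0939],
       [  0.    ,   0.    ,   1.    ]]), 'position': array([0.5435, 0.4772, 0.3859]), 'rotation': array([[ 0.9642, -0.2556, -0.0705],
       [-0.2651, -0.9304, -0.2532],
       [-0.0009,  0.2628, -0.9648]])}
[323.6595 231.4292]
[323.1695 214.1172]
```

View pics/w1.png

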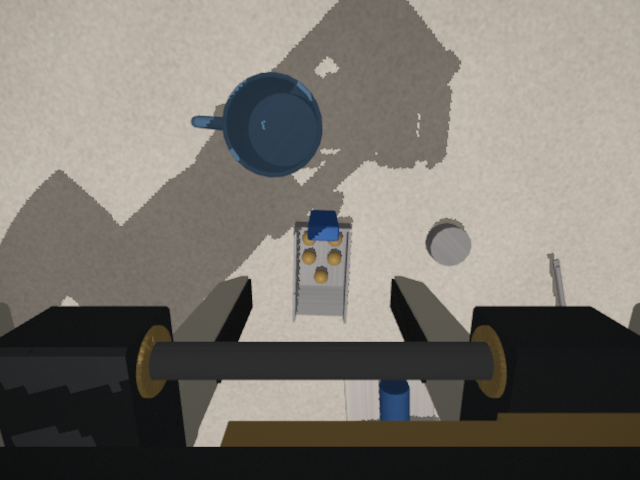

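The wrist view shows the grip top centred at (323,232), which matches the prediction of (323.7,231.4). The scoop walls lean about 2° to the left, so I'll add a small spin. The mug at (272,124) is clear of the fingers.

Request:
jog_arm(rows=[[[-0.26,0.16,5,1.5,7],[0,0,5,0,7],[0,0,4,0,7],[0,0,2.4,0,6],[0,0,1.4,0,5],[0,0,0,0,4],[0,0,0,0,3],[0,0,0,0,2],[0,0,0,0,2],[0,0,0,0,2]]])

```text
clock: 3.65
tcp_pos: [0.5267, 0.4047, 0.061]
ee_rot: [[0.291, 0.957, 0.002], [0.957, -0.291, 0.001], [0.002, 0.002, -1.0]]
force: [-0.9, 0.6, 6.7]
gripper_width: 0.028
finger_force: 30.0
```

Request:
jog_arm(rows=[[[0,0,0,0,2],[0,0,-0.2,0,2],[0,0,-0.4,0,2],[0,0,-0.4,0,2],[0,0,0,0,2],[0,0,0,0,2],[0,0,0,0,2],[0,0,0,0,2]]])

```text
clock: 4.65
tcp_pos: [0.5258, 0.404, 0.0693]
ee_rot: [[0.292, 0.957, -0.0], [0.957, -0.292, -0.0], [-0.0, -0.0, -1.0]]
force: [0.1, -0.1, -2.7]
gripper_width: 0.0276
finger_force: 30.0
```

```bash
python3 - <<'E'
from h import *
np.set_printoptions(precision=4,suppress=True)
o=env.get_obs();print(o["clock"],o["tcp_pos"],o["force"],o["moment"],o["gripper_width"],o["finger_force"])
a,c=snap("wrist","pics/w2.png")
b,c=snap("scene","pics/s2.png")
im=np.vstack([cv2.resize(b[260:390,380:580],None,fx=2.3,fy=2.3),cv2.resize(a[200:440,90:550],None,fx=1,fy=1)])[:, :,::-1]
cv2.imwrite("pics/m2.png",im);print(im.shape)
E
```

```text
4.65 [0.5258 0.404  0.0693] [ 0.1412 -0.0674 -2.7249] [ 0.028   0.0573 -0.0419] 0.027631606415666088 29.96238112449646
(539, 460, 3)
```

View pics/m2.png

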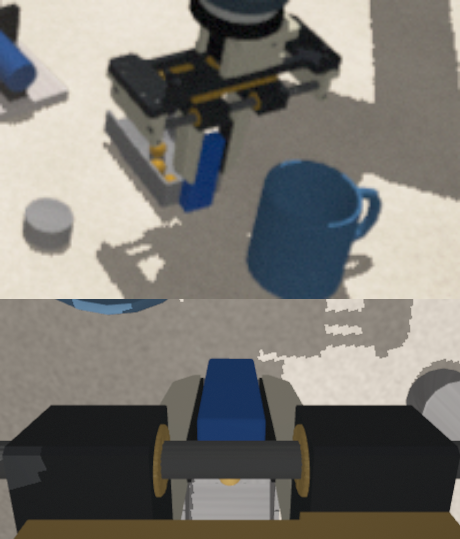

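The scoop is held aloft: the force of -2.7 N matches scoop plus balls. In the scene crop the wall's front-left corner is at (106,112), and all the balls look to be inside. I'll compare that corner with a level scoop lifted about 9 mm.

```bash
python3 - <<'E'
from h import *
np.set_printoptions(precision=4,suppress=True)
S=env.calibration("scene");o=env.get_obs();R=o["ee_rot"];p=o["tcp_pos"]
def pt(x,y,z,th,piv=(45,58)):  # scoop coords mm -> world, spout-down th
    th=np.radians(th);a,b=x-piv[0],z-piv[1]
    X=a*np.cos(th)-b*np.sin(th);Z=a*np.sin(th)+b*np.cos(th)
    ux=R[:,0]; uy=np.array([-ux[1],ux[0],0])
    return p+(ux*X+uy*y+np.array([0,0,Z]))/1000
for th in (0,3,6,10,20):
    print(th,[ (proj(S,pt(*q,th))-[380,260])*2.3 for q in [(-68,-30,28),(-68,30,28),(52,-14,80),(52,14,0),(52,-14,0)]])
E
```

```text
0 [array([105.1459, 109.8491]), array([159.3067,  95.6365]), array([198.005 , 144.0299]), array([211.05  , 203.5821]), array([184.6173, 211.4681])]
3 [array([105.3697, 115.696 ]), array([159.4479, 101.4134]), array([197.3131, 142.8887]), array([213.0267, 205.4545]), array([186.5512, 213.3725])]
6 [array([105.7653, 121.6438]), array([159.7708, 107.2867]), array([196.6011, 141.7909]), array([215.0223, 207.1867]), array([188.5023, 215.1363])]
10 [array([106.5574, 129.7098]), array([160.4816, 115.2463]), array([195.6242, 140.3999]), array([217.7037, 209.269 ]), array([191.1224, 217.2597])]
20 [array([109.8341, 150.3682]), array([163.6343, 135.6054]), array([193.0757, 137.3269]), array([224.4334, 213.2659]), array([197.6896, 221.3532])]
```

The corner fits a level scoop to within 1°, so the grip holds it level for transport. Tipping needs a softer pinch so the scoop can swing about the pads. I'll test this 1 cm above the bench by closing less and watching the finger force.

Request:
jog_arm(rows=[[[0,0,0,0,2.6],[0,0,0,0,2.6],[0,0,0,0,2.7],[0,0,0,0,2.7]]])

```text
clock: 5.25
tcp_pos: [0.5259, 0.4041, 0.0695]
ee_rot: [[0.292, 0.957, 0.0], [0.957, -0.292, 0.0], [0.0, 0.0, -1.0]]
force: [0.3, -0.4, -2.6]
gripper_width: 0.0279
finger_force: 21.0
```

Request:
jog_arm(rows=[[[0,0,0,0,2.74],[0,0,0,0,2.74],[0,0,0,0,2.74]]])

```text
clock: 5.62
tcp_pos: [0.5259, 0.4041, 0.0694]
ee_rot: [[0.292, 0.957, -0.0], [0.957, -0.292, -0.0], [-0.0, -0.0, -1.0]]
force: [-0.2, -0.2, -2.8]
gripper_width: 0.0279
finger_force: 13.2
```

Request:
jog_arm(rows=[[[0,0,0,0,2.76],[0,0,0,0,2.76],[0,0,0,0,2.76]]])

```text
clock: 6.0
tcp_pos: [0.5259, 0.4041, 0.0694]
ee_rot: [[0.292, 0.957, -0.0], [0.957, -0.292, -0.0], [-0.0, -0.0, -1.0]]
force: [-0.3, 0.1, -2.4]
gripper_width: 0.0279
finger_force: 9.4
```

Request:
jog_arm(rows=[[[0,0,0,0,2.77],[0,0,0,0,2.77],[0,0,0,0,2.77]]])

```text
clock: 6.38
tcp_pos: [0.526, 0.4041, 0.0695]
ee_rot: [[0.292, 0.957, 0.0], [0.957, -0.292, 0.0], [0.0, 0.0, -1.0]]
force: [0.2, 0.5, -2.0]
gripper_width: 0.0278
finger_force: 6.2
```

The force can be set through the opening. At 6 N the bench seems to carry part of the weight, so the spout has probably drooped onto it. I'll check by tracking the spout corner in the scene camera.

```bash
cat >> h.py <<'E'
def track(f0,f1,pts):
    a,b=cv2.imread(f0,0),cv2.imread(f1,0)
    q,s,e=cv2.calcOpticalFlowPyrLK(a,b,np.float32(pts).reshape(-1,1,2),None,winSize=(13,13),maxLevel=2)
    return q.reshape(-1,2),s.ravel(),e.ravel()
E
python3 - <<'E'
from h import *
snap("scene","pics/s3.png")
print(env.get_obs()["force"],env.get_obs()["finger_force"])
P=[(426,308.7),(427,318),(450,345),(473,319),(468,348)]
q,s,e=track("pics/s2.png","pics/s3.png",P);print((q-np.float32(P)).round(2),s,e)
E
```

```text
[-0.02795902 -0.04474285 -2.55623306] 6.187948286533356
[[ 0.51  4.47]
 [ 0.59  6.39]
 [ 1.12  1.97]
 [ 0.   -0.09]
 [ 1.32  1.91]] [1 1 1 1 1] [16.760355  15.46875    4.9154954  4.3994083  2.6566198]
```

Tracking shows about 5° of droop and no vertical slip, so a light pinch acts as a hinge. I'll set the scoop down level and regrip a little lower and further back, so it will hang steeper when loosened. Then I'll lift with a firm grip.

Request:
jog_arm(rows=[[[0,0,0.4,0,2.77],[0,0,0.4,0,2.77],[0,0,0.15,0,2.77],[0,0,0,0,3.4],[0,0,0,0,3.4],[0.3,0,0.4,0,3.4],[0,0,0.35,0,3.4],[0,0,0,0,3.4],[0,0,0,0,2],[0,0,0,0,2],[0,0,0,0,2],[0,0,0,0,2]]])

```text
clock: 7.92
tcp_pos: [0.5268, 0.4069, 0.0524]
ee_rot: [[0.292, 0.957, -0.0], [0.957, -0.292, -0.0], [-0.0, 0.0, -1.0]]
force: [0.2, -0.2, -3.5]
gripper_width: 0.0278
finger_force: 30.0
```

Request:
jog_arm(rows=[[[0,0,-0.3,0,2],[0,0,-0.5,0,2],[0,0,-0.7,0,2],[0,0,0,0,2],[0,0,0,0,2],[0,0,0,0,2]]])

```text
clock: 8.68
tcp_pos: [0.5266, 0.4069, 0.0672]
ee_rot: [[0.292, 0.957, -0.0], [0.957, -0.292, -0.0], [-0.0, -0.0, -1.0]]
force: [-0.4, -0.4, -2.9]
gripper_width: 0.0281
finger_force: 30.0
```

```bash
python3 - <<'E'
from h import *
np.set_printoptions(precision=4,suppress=True)
snap("scene","pics/s4.png");S=env.calibration("scene")
o=env.get_obs();print(o["clock"],o["tcp_pos"],o["ee_rot"][:2,:2],o["force"],o["finger_force"])
P=[(426,308.7),(450,345),(468,348)]
q,s,e=track("pics/s2.png","pics/s4.png",P);print((q-np.float32(P)).round(2),s,e)
E
```

```text
8.725 [0.5266 0.4068 0.0672] [[ 0.2916  0.9566]
 [ 0.9566 -0.2916]] [ 0.0511 -0.6079 -3.6341] 29.995695054531097
[[ 0.11 -0.59]
 [-1.11 -1.46]
 [ 1.07 -1.5 ]] [1 1 1] [11.6649 10.4138  3.4136]
```

Request:
jog_arm(rows=[[[0,0,-0.6,0,2],[0,0,-1.2,0,2],[0,0,-1.8,0,2],[0,0,-2.2,0,2],[0,0,-2.5,0,2],[0,0,-2.5,0,2],[0,0,-2.5,0,2],[0,0,-2.5,0,2],[0,0,-2.2,0,2],[0,0,-1.8,0,2],[0,0,-1,0,2],[0,0,-0.5,0,2]]])

```text
clock: 10.22
tcp_pos: [0.5268, 0.407, 0.2817]
ee_rot: [[0.292, 0.957, 0.001], [0.957, -0.292, 0.001], [0.001, 0.001, -1.0]]
force: [0.9, -0.5, -2.7]
gripper_width: 0.0281
finger_force: 30.0
```

```bash
python3 - <<'E'
from h import *
np.set_printoptions(precision=4,suppress=True)
b,S=snap("scene","pics/s5.png")
o=env.get_obs();R=o["ee_rot"];p=o["tcp_pos"];print(o["clock"],p,o["force"],o["finger_force"])
def pt(x,y,z,th,piv=(47,52)):
    th=np.radians(th);a,b=x-piv[0],z-piv[1]
    X=a*np.cos(th)-b*np.sin(th);Z=a*np.sin(th)+b*np.cos(th)
    ux=R[:,0]; uy=np.array([-ux[1],ux[0],0]); return p+(ux*X+uy*y+np.array([0,0,Z]))/1000
c=proj(S,pt(0,0,20,0));x0,y0=int(c[0]-60),int(c[1]-60)
im=cv2.resize(np.ascontiguousarray(b[y0:y0+120,x0:x0+130,::-1]),None,fx=4,fy=4,interpolation=cv2.INTER_CUBIC)
for th,col in ((0,(0,255,0)),(10,(0,0,255))):
    L=np.array([(proj(S,pt(*q,th))-[x0,y0])*4 for q in [(38,-30,28),(-68,-30,28),(-68,-30,11),(-38,-30,0),(38,-30,0)]],np.int32)
    cv2.polylines(im,[L],False,col,1)
cv2.imwrite("pics/m5.png",im)
E
```

```text
10.275 [0.5269 0.407  0.2817] [ 0.7469  0.2217 -2.4729] 29.99599188566208
```

View pics/m5.png

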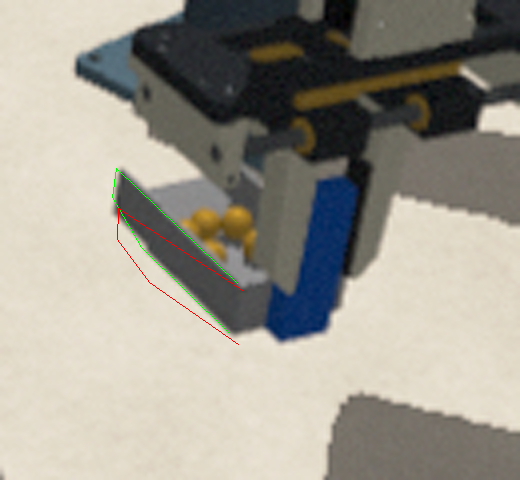

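The green model outline for a level scoop fits the wall exactly, from (118,170) to (235,333), and the balls lie inside. Next I'll move smoothly to the pour position.

Request:
jog_arm(rows=[[[-0.72,0.27,0,0,2],[-1.44,0.54,0,0,2],[-2.16,0.81,0,0,2],[-2.88,1.08,0,0,2],[-3.12,1.17,0,0,2],[-3.12,1.17,0,0,2],[-3.12,1.17,0,0,2],[-3.12,1.17,0.1,0,2],[-2.88,1.08,0.2,0,2],[-2.16,0.81,0.2,0,2],[-1.44,0.54,0.1,0,2],[-0.72,0.27,0,0,2]]])

```text
clock: 11.78
tcp_pos: [0.5446, 0.1191, 0.2744]
ee_rot: [[0.293, 0.956, -0.0], [0.956, -0.293, 0.0], [-0.0, -0.0, -1.0]]
force: [0.4, 0.3, -2.9]
gripper_width: 0.0274
finger_force: 30.0
```

Request:
jog_arm(rows=[[[0,0,0,0,2.7],[0,0,0,0,2.74],[0,0,0,0,2.76],[0,0,0,0,2.76]]])

```text
clock: 12.28
tcp_pos: [0.5448, 0.121, 0.2744]
ee_rot: [[0.291, 0.957, -0.0], [0.957, -0.291, 0.0], [0.0, -0.0, -1.0]]
force: [-0.8, 0.7, -3.0]
gripper_width: 0.0283
finger_force: 8.4
```

```bash
cat >> h.py <<'E'
def scoop_pt(o,x,y,z,th,piv=(47,52)):
    R=o["ee_rot"];p=o["tcp_pos"];th=np.radians(th);a,b=x-piv[0],z-piv[1]
    X=a*np.cos(th)-b*np.sin(th);Z=a*np.sin(th)+b*np.cos(th)
    ux=R[:,0]; uy=np.array([-ux[1],ux[0],0]); return p+(ux*X+uy*y+np.array([0,0,Z]))/1000
def tilt(im,S,o):
    # fit the side wall polygon (dark grey) by best inside/outside contrast over tilt
    g=cv2.cvtColor(im,cv2.COLOR_RGB2GRAY).astype(float);best=[]
    for th in range(-10,75):
        L=np.array([proj(S,scoop_pt(o,*q,th)) for q in [(38,-30,28),(-68,-30,28),(-68,-30,11),(-38,-30,0),(38,-30,0)]])
        m=np.zeros(g.shape,np.uint8);cv2.fillPoly(m,[L.round().astype(np.int32)],1)
        i=cv2.erode(m,np.ones((3,3)))>0;r=(cv2.dilate(m,np.ones((7,7)))>0)&(cv2.dilate(m,np.ones((3,3)))==0)
        best.append((g[r].mean()-g[i].mean()-g[i].std(),th))
    return sorted(best)[::-1][:3]
E
python3 - <<'E'
from h import *
np.set_printoptions(precision=4,suppress=True)
b,S=snap("scene","pics/s6.png")
o=env.get_obs();print(o["clock"],o["tcp_pos"],o["force"],o["finger_force"]);print(tilt(b,S,o))
E
```

```text
12.325 [0.5448 0.1209 0.2744] [-0.3608 -0.8295 -3.0685] 8.440139293670654
[(np.float64(86.51417356248403), -1), (np.float64(86.31515037297851), -2), (np.float64(82.91910400216719), 0)]
```

Request:
jog_arm(rows=[[[0,0,0,0,2.77],[0,0,0,0,2.77],[0,0,0,0,2.77]]])

```text
clock: 12.7
tcp_pos: [0.5449, 0.1205, 0.2744]
ee_rot: [[0.292, 0.957, -0.0], [0.957, -0.292, 0.0], [0.0, -0.0, -1.0]]
force: [0.6, 0.5, -3.9]
gripper_width: 0.0283
finger_force: 6.2
```

```bash
cat > look.py <<'E'
from h import *
import sys
np.set_printoptions(precision=4,suppress=True)
b,S=snap("scene","pics/%s.png"%sys.argv[1])
o=env.get_obs();print(o["clock"],o["tcp_pos"],o["force"],o["finger_force"],o["gripper_width"]);print(tilt(b,S,o))
E
python3 look.py s7
```

```text
12.75 [0.5448 0.1204 0.2744] [ 0.5956  0.5081 -3.8098] 6.248158738017082 0.027813879242132425
[(np.float64(68.05959502341025), 12), (np.float64(67.11415349433567), 11), (np.float64(64.84306776414442), 10)]
```

It is drooping gradually, now at 12°. I'll hold this force and check again.

Request:
jog_arm(rows=[[[0,0,0,0,2.77],[0,0,0,0,2.77],[0,0,0,0,2.77]]])

```text
clock: 13.12
tcp_pos: [0.5448, 0.1204, 0.2744]
ee_rot: [[0.292, 0.957, -0.0], [0.957, -0.292, -0.0], [-0.0, -0.0, -1.0]]
force: [-0.3, 0.3, -2.7]
gripper_width: 0.028
finger_force: 6.3
```

```bash
python3 look.py s8
```

```text
13.175 [0.5448 0.1204 0.2744] [ 0.1546 -0.1674 -2.8659] 6.24969094991684 0.02792512481863074
[(np.float64(66.10430792544759), 12), (np.float64(65.3564229602429), 14), (np.float64(63.33808543593901), 13)]
```

Request:
jog_arm(rows=[[[0,0,0,0,2.775],[0,0,0,0,2.775],[0,0,0,0,2.775]]])

```text
clock: 13.55
tcp_pos: [0.5449, 0.1205, 0.2744]
ee_rot: [[0.292, 0.957, 0.0], [0.957, -0.292, 0.0], [0.0, 0.0, -1.0]]
force: [-0.6, -0.1, -2.9]
gripper_width: 0.0277
finger_force: 5.1
```

```bash
python3 look.py s9
```

```text
13.6 [0.5448 0.1205 0.2744] [ 0.0064 -0.3298 -3.07  ] 5.089287981390953 0.02837611366119418
[(np.float64(57.03858272416722), 32), (np.float64(54.188343569911), 33), (np.float64(52.14767054351222), 34)]
```

Request:
jog_arm(rows=[[[0,0,0,0,2.775],[0,0,0,0,2.775],[0,0,0,0,2.78],[0,0,0,0,2.78],[0,0,0,0,2.78]]])

```text
clock: 14.22
tcp_pos: [0.5449, 0.1204, 0.2746]
ee_rot: [[0.292, 0.957, 0.0], [0.957, -0.292, -0.0], [-0.0, 0.0, -1.0]]
force: [0.7, -0.4, -2.9]
gripper_width: 0.0275
finger_force: 4.1
```

```bash
python3 look.py s10; python3 - <<'E'
import cv2
b=cv2.imread("pics/s10.png")
cv2.imwrite("pics/m10.png",cv2.resize(b[130:300,290:450],None,fx=3.5,fy=3.5,interpolation=cv2.INTER_CUBIC))
E
```

```text
14.275 [0.5449 0.1204 0.2746] [ 0.2049  0.7697 -2.3167] 4.060273915529251 0.02783210974378723
[(np.float64(52.20780713849622), 33), (np.float64(50.437715357040716), 35), (np.float64(49.73208428835035), 34)]
```

View pics/m10.png

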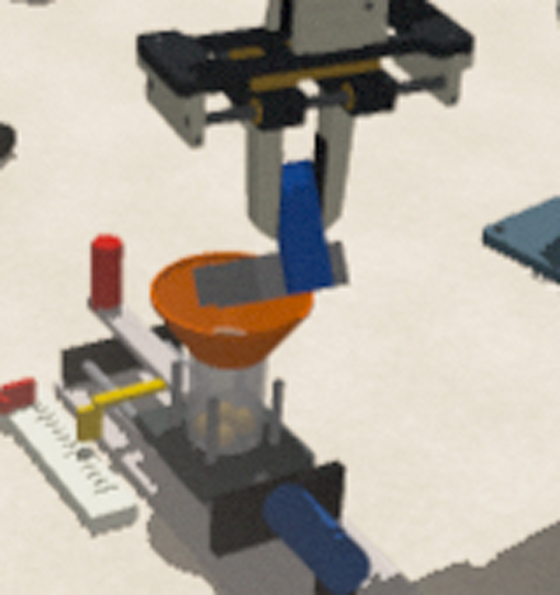

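The tube shows brass balls at (225,425), and the scoop is tipped into the funnel. I'll average the force to find how much weight is left in the scoop; it should be 1.77 N when empty.

```bash
cat > wt.py <<'E'
from h import *
F=[]
for i in range(12): b=env.read_camera("wrist");F.append(env.get_obs()["force"])
F=np.array(F);print(F.mean(0).round(2),(F.std(0)/3.4).round(2),env.get_obs()["clock"])
cv2.imwrite("pics/wt.png",b[:,:,::-1])
S=env.calibration("scene");b=env.read_camera("scene");print(tilt(b,S,env.get_obs()))
T=env.read_camera("top");cv2.imwrite("pics/toplast.png",T[:,:,::-1])
hsv=cv2.cvtColor(b,cv2.COLOR_RGB2HSV)[215:330,330:420]
m=cv2.inRange(hsv,(18,70,60),(30,255,255));print("yellow px",cv2.countNonZero(m[:45]))
E
python3 wt.py
```

```text
[-0.05  0.18 -2.27] [0.11 0.11 0.09] 14.875
[(np.float64(51.88883720947246), 33), (np.float64(51.402581962040195), 32), (np.float64(50.545636393881445), 35)]
yellow px 46
```

About 2.3 N is still carried, so some balls probably remain at 33°. Small shakes with the light grip should ratchet the tilt further.

Request:
jog_arm(rows=[[[0.6,0,0,0,2.78],[-0.6,0,0,0,2.78],[0.6,0,0,0,2.78],[-0.6,0,0,0,2.78],[0.6,0,0,0,2.78],[-0.6,0,0,0,2.78],[0,0,0,0,2.78],[0,0,0,0,2.78]]])

```text
clock: 15.98
tcp_pos: [0.5448, 0.1203, 0.2745]
ee_rot: [[0.292, 0.956, 0.0], [0.956, -0.292, 0.0], [0.0, 0.0, -1.0]]
force: [-0.5, -1.0, -1.9]
gripper_width: 0.0282
finger_force: 4.1
```

```bash
python3 wt.py
```

```text
[-0.1   0.12 -2.22] [0.12 0.12 0.1 ] 16.575
[(np.float64(47.52449196663003), 33), (np.float64(46.89195022840809), 32), (np.float64(46.33708863859648), 35)]
yellow px 45
```

```bash
cat > fit.py <<'E'
from h import *
def fit(im,S,o):
    h=cv2.cvtColor(im,cv2.COLOR_RGB2HSV);g=cv2.cvtColor(im,cv2.COLOR_RGB2GRAY)
    blue=cv2.inRange(h,(108,180,40),(122,255,255))
    dark=((h[:,:,1]<40)&(g<115)).astype(np.uint8)*255
    c=proj(S,o["tcp_pos"]);best=[]
    roi=np.zeros(g.shape,np.uint8);cv2.circle(roi,(int(c[0]),int(c[1])+20),70,255,-1);blue&=roi
    for th in range(-5,66,2):
      for px in (42,45,48,51):
        for pz in range(42,71,4):
          P=lambda x,y,z:proj(S,scoop_pt(o,x,y,z,th,(px,pz)))
          B=cv2.convexHull(np.float32([P(x,y,z) for x in(38,52) for y in(-14,14) for z in(0,80)])).round().astype(np.int32)
          m=np.zeros(g.shape,np.uint8);cv2.fillConvexPoly(m,B,255)
          W=np.array([P(*q) for q in [(38,-30,28),(-68,-30,28),(-68,-30,11),(-38,-30,0),(38,-30,0)]]).round().astype(np.int32)
          w=np.zeros(g.shape,np.uint8);cv2.fillPoly(w,[W],255)
          miss=cv2.countNonZero(blue&~m); wf=(dark[w>0]>0).mean()
          best.append((cv2.countNonZero(blue&m)/ (cv2.countNonZero(m)+miss)+wf,th,px,pz))
    return sorted(best)[::-1][:4]
if __name__=="__main__":
    S=env.calibration("scene");b=env.read_camera("scene");cv2.imwrite("pics/f.png",b[:,:,::-1])
    for r in fit(b,S,env.get_obs()):print(np.round(r,2))
E
python3 fit.py; python3 - <<'E'
from fit import *
o=env.get_obs();S=env.calibration("scene")
for n in ("s10",):
    for r in fit(cv2.imread("pics/%s.png"%n)[:,:,::-1].copy(),S,o):print(n,np.round(r,2))
E
```

```text
[ 1.44 35.   42.   58.  ]
[ 1.43 37.   42.   58.  ]
[ 1.43 39.   42.   54.  ]
[ 1.42 35.   45.   58.  ]
s10 [ 1.41 33.   45.   58.  ]
s10 [ 1.4 37.  42.  54. ]
s10 [ 1.39 35.   45.   54.  ]
s10 [ 1.39 35.   42.   54.  ]
```

```bash
python3 - <<'E'
from h import *
w=cv2.imread("pics/wt.png");s=cv2.imread("pics/f.png");t=cv2.imread("pics/toplast.png")
a=cv2.resize(w[200:440,200:440],(400,400),interpolation=cv2.INTER_CUBIC)
b=cv2.resize(s[195:265,320:390],(400,400),interpolation=cv2.INTER_CUBIC)
c=cv2.resize(w,(266,200));d=cv2.resize(t[205:285,265:365],(250,200));e=cv2.resize(s[240:265,335:375],(284,200))
cv2.imwrite("pics/m11.png",np.vstack([np.hstack([a,b]),np.hstack([c,d,e])]))
E
```

```text
(no output)
```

View pics/m11.png

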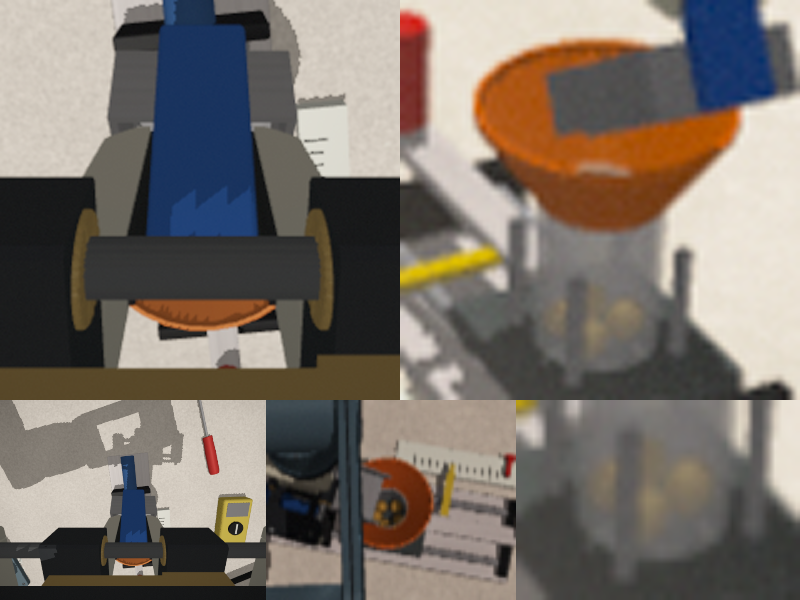

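The tube holds a cluster of balls: the top panel shows at least four through the funnel throat at (390,515), with the scoop lip covering the rest. I'll back the lip off 2.5 cm, still over the funnel, and count through the throat.

Request:
jog_arm(rows=[[[0.3,0,0,0,2.77],[0.6,0,0,0,2.77],[0.8,0,0,0,2.77],[0.6,0,0,0,2.77],[0.2,0,0,0,2.77],[0,0,0,0,2.77]]])

```text
clock: 17.48
tcp_pos: [0.5521, 0.1445, 0.2744]
ee_rot: [[0.291, 0.957, -0.0], [0.957, -0.291, -0.0], [-0.0, -0.0, -1.0]]
force: [-0.8, 0.6, -2.9]
gripper_width: 0.0282
finger_force: 6.1
```

```bash
python3 - <<'E'
from h import *
T=env.calibration("top");ims=[env.read_camera("top").astype(float) for _ in range(6)]
t=np.mean(ims,0).astype(np.uint8)[:,:,::-1].copy();cv2.imwrite("pics/t12.png",t)
print(proj(T,(.5213,.043,.165)),proj(T,(.5213,.043,.061)),"ball px",581*.016/1.86)
c=proj(T,(.5213,.043,.1));x,y=int(c[0])-20,int(c[1])-18
a=cv2.resize(t[y:y+36,x:x+40],(600,540),interpolation=cv2.INTER_CUBIC);cv2.imwrite("pics/m12.png",a)
h=cv2.cvtColor(t[y:y+36,x:x+40],cv2.COLOR_BGR2HSV)
b=env.get_obs();print(b["tcp_pos"],b["clock"])
E
```

```text
[312.92440175 246.18157283] [313.3970943 250.9090517] ball px 4.997849462365591
[0.55211538 0.14416701 0.27449602] 17.775
```

View pics/m12.png

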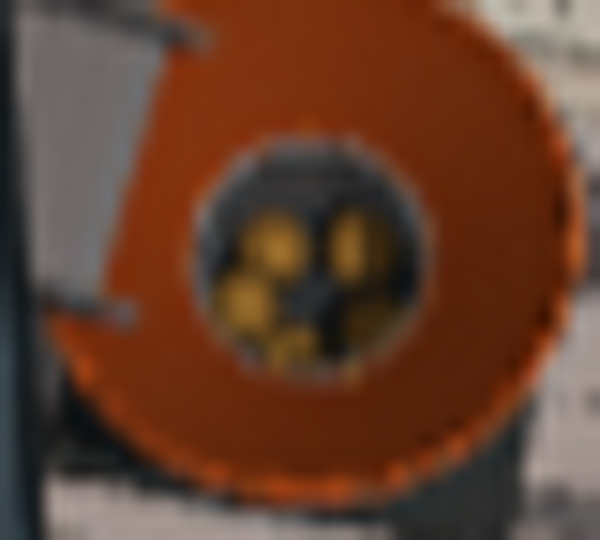

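The throat shows all five balls in a ring: (275,245), (350,245), (245,300), (293,345) and (370,320). I'll tighten the grip and carry the empty scoop back toward its old spot.

Request:
jog_arm(rows=[[[0,0,0,0,2],[0,0,0,0,2],[1,-0.55,0,0,2],[2,-1.1,0,0,2],[2.6,-1.45,0,0,2],[2.6,-1.45,0,0,2],[2.6,-1.45,0,0,2],[2.6,-1.45,0,0,2],[2.4,-1.3,0,0,2],[1.6,-0.85,0,0,2],[1,-0.5,0,0,2],[0,0,0,0,2]]])

```text
clock: 19.27
tcp_pos: [0.509, 0.3502, 0.2743]
ee_rot: [[0.291, 0.957, -0.0], [0.957, -0.291, -0.0], [-0.0, -0.0, -1.0]]
force: [-0.3, 0.3, -2.2]
gripper_width: 0.0281
finger_force: 30.0
```

Request:
jog_arm(rows=[[[0,0,1.5,0,2],[0,0,3,0,2],[0,0,3.5,0,2],[0,0,3.2,0,2],[0,0,2.2,0,2],[0,0,1.2,0,2],[0,0,0.5,0,2],[0,0,0,0,2]]])

```text
clock: 20.27
tcp_pos: [0.5095, 0.3497, 0.1237]
ee_rot: [[0.292, 0.956, 0.001], [0.956, -0.292, 0.0], [0.0, 0.0, -1.0]]
force: [0.5, -0.1, -3.1]
gripper_width: 0.0277
finger_force: 30.0
```

```bash
python3 wt.py; python3 fit.py; python3 -c "
from h import *
print(env.get_obs()['tcp_pos'])"
```

```text
[-0.11 -0.05 -2.33] [0.16 0.14 0.15] 20.875
[(np.float64(64.07644415974465), 40), (np.float64(63.29250883061712), 38), (np.float64(61.53971515735521), 36)]
yellow px 47
[ 1.46 33.   42.   58.  ]
[ 1.43 35.   42.   58.  ]
[ 1.42 35.   45.   58.  ]
[ 1.41 31.   42.   62.  ]
[0.50913949 0.34980927 0.12341638]
```

Request:
jog_arm(rows=[[[0,0,0.8,0,2.7],[0,0,0.8,0,2.76],[0.1,0,0.4,0,2.77],[0.4,0,0.4,0,2.77],[0.6,0,0.5,0,2.77],[0.6,0,0.5,0,2.77],[0.6,0,0.5,0,2.77],[0.6,0,0.5,0,2.77],[0.6,0,0.5,0,2.77],[0,0,0,0,2.77]]])

```text
clock: 22.28
tcp_pos: [0.5186, 0.383, 0.073]
ee_rot: [[0.291, 0.957, -0.002], [0.957, -0.291, -0.001], [-0.002, -0.002, -1.0]]
force: [0.3, 0.0, -2.4]
gripper_width: 0.0284
finger_force: 6.3
```

```bash
python3 look.py s13; python3 fit.py
```

```text
22.325 [0.5187 0.383  0.0734] [ 0.2981  0.1004 -1.4903] 6.282727047801018 0.0280311038660141
[(np.float64(81.48252494194382), 15), (np.float64(79.9537852358347), 13), (np.float64(79.48849699370433), 12)]
[ 1.47 13.   42.   54.  ]
[ 1.45  7.   42.   58.  ]
[ 1.43 11.   42.   54.  ]
[ 1.43 15.   42.   50.  ]
```

Levelling works: the tilt is down to about 12°. I'll keep lowering.

Request:
jog_arm(rows=[[[0.5,0,0.4,0,2.77],[0.4,0,0.4,0,2.77],[0.3,0,0.4,0,2.77],[0.1,0,0.3,0,2.77],[0,0,0.2,0,2.77],[0,0,0,0,2.77]]])

```text
clock: 23.12
tcp_pos: [0.5235, 0.3961, 0.0578]
ee_rot: [[0.291, 0.957, 0.001], [0.957, -0.291, 0.001], [0.001, 0.001, -1.0]]
force: [1.3, 2.7, 1.3]
gripper_width: 0.0279
finger_force: 6.3
```

```bash
python3 look.py s14; python3 fit.py
```

```text
23.175 [0.5235 0.3959 0.0578] [1.0704 2.5264 1.0967] 6.31659172475338 0.028298579650247582
[(np.float64(96.02136753707612), 5), (np.float64(95.06597487097224), 7), (np.float64(91.72021634072628), 6)]
[ 1.48  3.   42.   54.  ]
[ 1.44  1.   42.   54.  ]
[ 1.43  5.   42.   50.  ]
[ 1.42  1.   45.   54.  ]
```

Request:
jog_arm(rows=[[[0,0,0.2,0,2.77],[0,0,0.15,0,2.77],[0,0,0,0,2.9],[0,0,0,0,3.3],[0,0,0,0,5],[0,0,0,0,6],[0,0,-1,0,6],[0,0,-4,0,6],[0,0,-5,0,6],[0,0,-5,0,6],[0,0,-3,0,6],[0,0,0,0,6]]])

```text
clock: 24.72
tcp_pos: [0.5245, 0.3965, 0.2381]
ee_rot: [[0.291, 0.957, 0.007], [0.957, -0.291, 0.003], [0.005, 0.005, -1.0]]
force: [0.7, 0.7, -0.1]
gripper_width: 0.0598
finger_force: 0.0
```

```bash
python3 - <<'E'
from fit import *
np.set_printoptions(precision=4,suppress=True)
o=env.get_obs();print(o["clock"],o["tcp_pos"],o["force"],o["gripper_width"],o["qpos"])
b,S=snap("scene","pics/s15.png")
# pretend tool still at release pose to fit scoop
f=dict(ee_rot=o["ee_rot"],tcp_pos=np.array([.5235,.396,.0545]))
for r in fit(b,S,f):print(np.round(r,2))
T=env.calibration("top");t=env.read_camera("top");cv2.imwrite("pics/t15.png",t[:,:,::-1])
# post top and clip and pointer by colour, in the top view
h=cv2.cvtColor(t,cv2.COLOR_RGB2HSV)
red=cv2.inRange(h,(0,150,80),(6,255,255))|cv2.inRange(h,(172,150,80),(180,255,255))
yel=cv2.inRange(h,(22,150,100),(32,255,255))
for n,m in(("red",red),("yel",yel)):
    k,l,st,ce=cv2.connectedComponentsWithStats(m)
    print(n,[(st[i].tolist(),ce[i].round(1).tolist()) for i in range(1,k) if st[i][4]>6])
E
```

```text
24.725 [0.5245 0.3965 0.2381] [ 0.6997  0.6984 -0.0775] 0.05978977474052018 [ 0.478   0.4485  1.2576 -0.      1.4282  0.7738]
[ 1.54  3.   42.   50.  ]
[ 1.51 -3.   42.   58.  ]
[ 1.5  3.  45.  50. ]
[ 1.5 -3.  42.  54. ]
red [([268, 176, 30, 9, 192], [282.8, 180.2]), ([361, 227, 4, 9, 20], [361.8, 230.4]), ([369, 256, 7, 7, 41], [372.0, 258.8])]
yel [([321, 155, 48, 31, 653], [348.2, 171.3]), ([335, 231, 5, 20, 55], [337.2, 241.5])]
```

The scoop stands upright at its old spot, with a fitted tilt of 0±3°, and it was released cleanly. Next is the post at about (0.486, -0.137). The move passes over the funnel at z 0.238.

Request:
jog_arm(rows=[[[-2.4,0.54,0,0,6],[-4.75,1.08,0,0,6],[-4.75,1.08,0,0,6],[-4.75,1.08,0,0,6],[-4.75,1.08,0,0,6],[-4.75,1.08,0,0,6],[-4.75,1.08,0,0,6],[-4.75,1.08,0,0,6],[-4.75,1.08,0,0,6],[-4.75,1.08,0,0,6],[-4.75,1.08,0,0,6],[-2.4,0.54,0,-6,6]]])

```text
clock: 26.32
tcp_pos: [0.483, -0.1411, 0.2319]
ee_rot: [[0.19, 0.982, -0.003], [0.982, -0.19, 0.001], [0.001, -0.004, -1.0]]
force: [0.3, -0.2, 0.5]
gripper_width: 0.0601
finger_force: 0.0
```

Request:
jog_arm(rows=[[[0,0,0,0,6],[0,0,0,0,6]]])

```text
clock: 26.58
tcp_pos: [0.4837, -0.1383, 0.2328]
ee_rot: [[0.192, 0.981, -0.002], [0.981, -0.192, 0.002], [0.001, -0.002, -1.0]]
force: [-0.5, -0.8, -0.2]
gripper_width: 0.06
finger_force: 0.0
```

```bash
cat > seg.py <<'E'
from h import *
def blobs(im):
    h=cv2.cvtColor(im,cv2.COLOR_RGB2HSV)
    red=cv2.inRange(h,(0,150,60),(6,255,255))|cv2.inRange(h,(172,150,60),(180,255,255))
    yel=cv2.inRange(h,(22,150,80),(33,255,255))
    for n,m in(("red",red),("yel",yel)):
        k,l,st,ce=cv2.connectedComponentsWithStats(m)
        for i in range(1,k):
            if st[i][4]>15:
                r=cv2.minAreaRect(np.argwhere(l==i)[:,::-1].astype(np.float32))
                print(n,st[i].tolist(),ce[i].round(1),[np.round(v,1) for v in r])
E
python3 - <<'E'
from seg import *
np.set_printoptions(precision=4,suppress=True)
o=env.get_obs();print(o["clock"],o["tcp_pos"],o["ee_rot"][:2,:2],o["qpos"])
a,c=snap("wrist","pics/w16.png");print(c);blobs(a)
u=np.array([.192,.981]);v=np.array([-.981,.192]);t=np.array([.5213,.043])
for n,X in [("post",(.486,-.137,.11)),("ptr",(*(t-.07*u-.07*v),.024)),("clip",(*(t-.137*u-.08*v),.03))]: print(n,proj(c,X))
E
```

```text
26.575 [ 0.4837 -0.1383  0.2328] [[ 0.1916  0.9815]
 [ 0.9815 -0.1916]] [-0.5008  0.179   1.6495  0.0005  1.3158 -0.3081]
{'camera_matrix': array([[354.6099,   0.    , 320.8565],
       [  0.    , 354.6099, 240.0939],
       [  0.    ,   0.    ,   1.    ]]), 'position': array([ 0.4972, -0.067 ,  0.3819]), 'rotation': array([[ 0.9814, -0.1845, -0.0523],
       [-0.1918, -0.9476, -0.2556],
       [-0.0024,  0.2608, -0.9654]])}
red [404, 170, 31, 14, 265] [421.4 176.8] [array([419. , 176.5]), array([13., 30.]), np.float64(90.0)]
red [310, 214, 28, 40, 888] [323.3 234.2] [array([323.5, 233.5]), array([39., 27.]), np.float64(90.0)]
yel [560, 0, 80, 163, 7319] [606.2  99.3] [array([599.5,  81. ]), array([162.,  79.]), np.float64(90.0)]
yel [338, 89, 78, 13, 876] [374.2  94.7] [array([376.5,  95. ]), array([12., 77.]), np.float64(90.0)]
post [324.7744 236.9287]
ptr [398.7134  97.503 ]
clip [406.3036 170.2031]
```

```bash
python3 - <<'E'
from h import *
np.set_printoptions(precision=4,suppress=True)
c=env.calibration("wrist");o=env.get_obs()
u=np.array([.192,.981]);v=np.array([-.981,.192]);t=np.array([.5213,.043])
rg=lambda X:((X[:2]-t)@u,(X[:2]-t)@v)
p=onz(c,(323.5,239.5),.11);print("post",p,rg(p))
d=p-o["tcp_pos"];print("tool shift",o["ee_rot"].T@d)
a=cv2.imread("pics/w16.png")[:,:,::-1]
h=cv2.cvtColor(a.copy(),cv2.COLOR_RGB2HSV)
red=cv2.inRange(h,(0,150,60),(6,255,255))|cv2.inRange(h,(172,150,60),(180,255,255));yel=cv2.inRange(h,(20,130,60),(34,255,255))
for x in range(400,438,3):
    r=np.flatnonzero(red[160:195,x]);print(x,"red",(r.min()+160,r.max()+160,a[r.min()+160:r.max()+161,x,0].tolist()) if len(r) else None, end=" ")
    r=np.flatnonzero(yel[80:115,x]);print("yel",(r.min()+80,r.max()+80) if len(r) else None)
for n,px,z in [("clip",(406,177),.024),("cliptopz",(406,177),.034),("ptr@24",(410,95),.024),("ptr@50",(376,95.5),.050),("ptr@30",(410,95),.03)]:
    print(n,rg(onz(c,px,z)))
E
```

```text
post [ 0.4849 -0.1388  0.11  ] (np.float64(-0.18530666390860237), np.float64(0.0008309569167717476))
tool shift [-0.0007  0.0013  0.1231]
400 red None yel (np.int64(89), np.int64(101))
403 red None yel (np.int64(92), np.int64(101))
406 red (np.int64(174), np.int64(179), [64, 70, 69, 69, 70, 70]) yel (np.int64(92), np.int64(101))
409 red (np.int64(174), np.int64(180), [77, 83, 89, 89, 89, 89, 90]) yel (np.int64(92), np.int64(101))
412 red (np.int64(174), np.int64(180), [81, 83, 89, 89, 89, 89, 88]) yel (np.int64(92), np.int64(99))
415 red (np.int64(174), np.int64(180), [80, 80, 89, 89, 88, 89, 88]) yel (np.int64(92), np.int64(99))
418 red (np.int64(174), np.int64(180), [79, 80, 88, 88, 88, 88, 87]) yel None
421 red (np.int64(174), np.int64(180), [80, 80, 88, 88, 115, 140, 147]) yel None
424 red (np.int64(174), np.int64(180), [80, 79, 88, 125, 158, 157, 157]) yel None
427 red (np.int64(170), np.int64(183), [76, 70, 69, 70, 71, 81, 114, 147, 157, 157, 157, 140, 92, 84]) yel None
430 red (np.int64(170), np.int64(183), [82, 84, 86, 86, 83, 82, 124, 156, 156, 157, 157, 156, 156, 156]) yel None
433 red (np.int64(171), np.int64(183), [86, 88, 88, 107, 113, 88, 114, 147, 156, 156, 156, 156, 156]) yel None
436 red None yel None
clip (np.float64(-0.14368627056682848), np.float64(-0.0818001775498135))
cliptopz (np.float64(-0.14280698842105957), np.float64(-0.07944557294072233))
ptr@24 (np.float64(-0.06738541138429667), np.float64(-0.08067552053940061))
ptr@50 (np.float64(-0.07107955457949694), np.float64(-0.04497332030418807))
ptr@30 (np.float64(-0.06813581241242847), np.float64(-0.07928159476071027))
```

Post axis measured at rig x = -0.185, y = 0.001 (expected -0.185, 0). The mark is at about -0.143, so the travel is about 73 mm, within the 45–75 mm range. I'll descend and grip the post.

Request:
jog_arm(rows=[[[-0.07,0.13,4,0,6],[0,0,5,0,6],[0,0,3.5,0,6],[0,0,1.7,0,6],[0,0,0.6,0,5],[0,0,0,0,4],[0,0,0,0,3],[0,0,0,0,1.5],[0,0,0,0,1.5],[0,0,0,0,1.5],[0,0,0,0,1.5],[0,0,0,0,1.5]]])

```text
clock: 28.12
tcp_pos: [0.4851, -0.1401, 0.0867]
ee_rot: [[0.19, 0.982, -0.0], [0.982, -0.19, -0.0], [-0.0, -0.0, -1.0]]
force: [-3.5, 0.1, 6.5]
gripper_width: 0.0235
finger_force: 30.0
```

Request:
jog_arm(rows=[[[-0.3,0,0,0,1.5],[-0.6,0,0,0,1.5],[-0.8,0,0,0,1.5],[-0.9,0,0,0,1.5],[-0.9,0,0,0,1.5],[-0.9,0,0,0,1.5],[-0.8,0,0,0,1.5],[-0.6,0,0,0,1.5],[-0.4,0,0,0,1.5],[-0.3,0,0,0,1.5],[0,0,0,0,1.5],[0,0,0,0,1.5]]])

```text
clock: 29.62
tcp_pos: [0.4729, -0.2013, 0.0867]
ee_rot: [[0.19, 0.982, -0.0], [0.982, -0.19, 0.004], [0.004, -0.001, -1.0]]
force: [-1.9, 11.0, 10.0]
gripper_width: 0.0232
finger_force: 30.0
```

```bash
cat > al.py <<'E'
from seg import *
np.set_printoptions(precision=4,suppress=True)
o=env.get_obs();print(o["clock"],o["tcp_pos"],o["ee_rot"][:2,:2],o["force"],o["gripper_width"],o["finger_force"])
u=np.array([.192,.981]);v=np.array([-.981,.192]);t=np.array([.5213,.043])
rg=lambda X:np.array(((X[:2]-t)@u,(X[:2]-t)@v))
print("tcp rig",rg(o["tcp_pos"]))
c=env.calibration("wrist");a=np.mean([env.read_camera("wrist") for _ in range(4)],0).astype(np.uint8);cv2.imwrite("pics/al.png",a[:,:,::-1]);blobs(a)
h=cv2.cvtColor(a,cv2.COLOR_RGB2HSV)
red=cv2.inRange(h,(0,150,50),(6,255,255))|cv2.inRange(h,(172,150,50),(180,255,255));yel=cv2.inRange(h,(20,130,50),(34,255,255))
for y,z in [(-.07,.024),(-.08,.024),(-.09,.034)]:
    for x in (-.143,): print("expect clip",y,z,proj(c,(*(t+x*u+y*v),z)))
for n,m in (("red",red),("yel",yel)):
    for x in range(380,520,4):
        r=np.flatnonzero(m[60:260,x])
        if len(r): print(n,x,r.min()+60,r.max()+60,end="; ")
    print()
E
python3 al.py
```

```text
29.625 [ 0.4729 -0.2013  0.0867] [[ 0.1905  0.9817]
 [ 0.9817 -0.1905]] [-1.8745 11.0342  9.9792] 0.023166825570065334 30.00208228826523
tcp rig [-0.249   0.0006]
red [463, 70, 65, 30, 1217] [499.   83.9] [array([495.5,  86.9]), array([27.9, 65.4]), np.float64(82.3)]
red [291, 264, 60, 78, 3764] [320.8 307. ] [array([320.5, 302.5]), array([77., 59.]), np.float64(90.0)]
yel [348, 36, 145, 33, 3741] [419.7  49.7] [array([420.,  52.]), array([144.,  32.]), np.float64(0.0)]
expect clip -0.07 0.024 [450.2661  81.9237]
expect clip -0.08 0.024 [468.3527  81.9498]
expect clip -0.09 0.034 [495.0072  78.6928]
red 464 81 91; red 468 80 91; red 472 78 91; red 476 76 91; red 480 75 91; red 484 75 91; red 488 75 91; red 492 75 91; red 496 75 91; red 500 75 91; red 504 75 98; red 508 73 99; red 512 72 98; red 516 70 97; 
yel 380 60 60; yel 384 60 60; yel 388 60 60; yel 392 60 60; yel 396 60 60; yel 400 60 60; yel 404 60 60; yel 408 60 60; yel 412 60 60; yel 416 60 60; yel 420 60 60; yel 424 60 60; yel 428 60 60; yel 432 60 60; yel 436 60 61; yel 440 60 68; yel 444 60 68; yel 448 60 68; yel 452 60 68; yel 456 60 68; yel 460 60 68; yel 464 60 68; yel 468 60 68; yel 472 60 66; yel 476 60 64; yel 480 60 62; yel 484 60 60;
```

```bash
cat > ed.py <<'E'
from h import *
import sys
u=np.array([.1905,.9817]);v=np.array([-.9817,.1905]);t=np.array([.5213,.043])
rg=lambda X:np.array(((X[:2]-t)@u,(X[:2]-t)@v))*1000
c=env.calibration("wrist");a=cv2.imread("pics/al.png")[:,:,::-1].copy();h=cv2.cvtColor(a,cv2.COLOR_RGB2HSV)
red=cv2.inRange(h,(0,150,50),(6,255,255))|cv2.inRange(h,(172,150,50),(180,255,255));yel=cv2.inRange(h,(20,130,50),(34,255,255))
def edges(m,xs,lo,hi):
    R=[np.flatnonzero(m[lo:hi,x])+lo for x in xs];R=[r for r in R if len(r)]
    return np.median([r.min() for r in R])-.5,np.median([r.max() for r in R])+.5
def run(rx,yx,lo=20,hi=200):
    r0,r1=edges(red,rx,lo,hi);x=np.mean(rx)
    A=rg(onz(c,(x,r0),.034));B=rg(onz(c,(x,r1),.014));print("red rows",r0,r1,"x edges",A.round(1),B.round(1),"centre",(A[0]+B[0])/2)
    y0,y1=edges(yel,yx,lo,hi);x=np.mean(yx);print("yel rows",y0,y1)
    for z in (.014,.018,.021,.024,.03): print(z,"-x edge",rg(onz(c,(x,y1),z)).round(1))
    for z in (.024,.034,.044,.054,.06): print(z,"+x edge",rg(onz(c,(x,y0),z)).round(1))
if __name__=="__main__": run(range(482,500,3),range(442,468,3))
E
python3 ed.py; python3 - <<'E'
import cv2,numpy as np
a=cv2.imread("pics/al.png");print(a[34:72:2,455].tolist());print(a[34:72:2,400].tolist());print(a[34:72:2,484].tolist())
E
```

```text
red rows 74.5 91.5 x edges [-141.   -86.6] [-146.6  -96.4] centre -143.78366830136616
yel rows 35.5 68.5
0.014 -x edge [-134.3  -74.6]
0.018 -x edge [-135.   -73.2]
0.021 -x edge [-135.6  -72.2]
0.024 -x edge [-136.2  -71.1]
0.03 -x edge [-137.3  -69.1]
0.024 +x edge [-120.   -69.6]
0.034 +x edge [-122.7  -66.2]
0.044 +x edge [-125.3  -62.9]
0.054 +x edge [-128.   -59.5]
0.06 +x edge [-129.6  -57.5]
[[116, 129, 131], [41, 104, 120], [41, 104, 120], [42, 104, 120], [41, 104, 120], [41, 104, 120], [41, 105, 120], [41, 104, 120], [42, 105, 120], [41, 104, 120], [42, 105, 121], [42, 105, 120], [41, 105, 121], [31, 83, 95], [30, 82, 95], [31, 83, 95], [30, 83, 95], [30, 83, 96], [124, 132, 133]]
[[98, 113, 120], [44, 108, 123], [44, 108, 123], [44, 108, 123], [44, 108, 123], [44, 108, 123], [45, 108, 123], [45, 108, 123], [45, 108, 123], [45, 109, 123], [44, 109, 123], [45, 109, 124], [44, 107, 121], [31, 83, 96], [101, 111, 118], [112, 115, 121], [112, 116, 121], [112, 116, 121], [112, 116, 121]]
[[120, 129, 130], [121, 129, 131], [121, 129, 130], [121, 129, 131], [34, 35, 36], [39, 102, 118], [40, 103, 119], [40, 103, 119], [39, 102, 118], [40, 103, 118], [40, 103, 119], [40, 103, 119], [30, 82, 95], [30, 82, 95], [115, 126, 128], [122, 130, 131], [122, 130, 131], [123, 131, 132], [123, 131, 132]]
```

The blade edges measure -141.0 and -146.6 mm (about 6 mm wide, as it must be), so the mark is at -143.8. The pointer is at about -132.4, leaving about 11.3 mm.

Request:
jog_arm(rows=[[[-0.2,0,0,0,1.5],[-0.4,0,0,0,1.5],[-0.35,0,0,0,1.5],[-0.15,0,0,0,1.5],[0,0,0,0,1.5],[0,0,0,0,1.5],[0,0,0,0,1.5],[0,0,0,0,1.5]]])

```text
clock: 30.82
tcp_pos: [0.4708, -0.2117, 0.0867]
ee_rot: [[0.19, 0.982, -0.0], [0.982, -0.19, 0.005], [0.004, -0.001, -1.0]]
force: [-0.6, 12.1, 9.9]
gripper_width: 0.0235
finger_force: 30.0
```

```bash
python3 al.py
```

```text
30.825 [ 0.4708 -0.2117  0.0867] [[ 0.1903  0.9817]
 [ 0.9817 -0.1903]] [-0.5569 12.079   9.9296] 0.023458870781543708 30.002312064170837
tcp rig [-0.2595  0.0006]
red [465, 49, 66, 31, 1082] [506.4  63.8] [array([498.3,  66.8]), array([29., 67.]), np.float64(80.9)]
red [291, 264, 60, 78, 3761] [320.7 307. ] [array([320.5, 302.5]), array([77., 59.]), np.float64(90.0)]
yel [348, 36, 145, 33, 3736] [419.6  49.7] [array([420.,  52.]), array([144.,  32.]), np.float64(0.0)]
expect clip -0.07 0.024 [452.2126  60.9889]
expect clip -0.08 0.024 [470.5516  61.0164]
expect clip -0.09 0.034 [497.7114  56.6009]
red 468 70 71; red 472 68 71; red 476 66 71; red 480 64 71; red 484 62 71; red 488 60 71; red 492 60 71; red 496 60 71; red 500 60 71; red 504 60 71; red 508 60 79; red 512 60 79; red 516 60 78; 
yel 380 60 60; yel 384 60 60; yel 388 60 60; yel 392 60 60; yel 396 60 60; yel 400 60 60; yel 404 60 60; yel 408 60 60; yel 412 60 60; yel 416 60 60; yel 420 60 60; yel 424 60 60; yel 428 60 60; yel 432 60 60; yel 436 60 61; yel 440 60 68; yel 444 60 68; yel 448 60 68; yel 452 60 68; yel 456 60 68; yel 460 60 68; yel 464 60 68; yel 468 60 68; yel 472 60 66; yel 476 60 64; yel 480 60 62; yel 484 60 60;
```

The post hasn't slipped in the grip. Before the last nudge I'll pin down the pointer tip's height, and so its position, by triangulating between the home view and this one.

```bash
cat > fin.py <<'E'
from h import *
np.set_printoptions(precision=2,suppress=True)
import ed
from ed import rg,c
# home-view camera (values printed then)
K=c["camera_matrix"]
c0=dict(camera_matrix=K,position=np.array([.4972,-.0670,.3819]),rotation=np.array([[.9814,-.1845,-.0523],[-.1918,-.9476,-.2556],[-.0024,.2608,-.9654]]))
tcp=env.get_obs()["tcp_pos"];d=(rg(np.array([.4851,-.1401]))-rg(tcp))[0];print("travel by tcp",d)
r0,r1=ed.edges(ed.red,range(492,506,3),20,76);y0,y1=ed.edges(ed.yel,range(442,468,3),20,120);print("rows",r0,r1,y0,y1)
for z in (.012,.014,.016,.018,.020,.022,.024):
    h=rg(onz(c0,(406,101.5),z))[0];n=rg(onz(c,(455,y1),z))[0];print(z,"home -x edge",h,"now",n,"diff",h-n)
A=rg(onz(c,(499,r0),.034))[0];B=rg(onz(c,(499,r1),.014))[0];print("clip now",A,B,(A+B)/2)
A=rg(onz(c0,(412,173.5),.034))[0];B=rg(onz(c0,(412,180.5),.014))[0];B2=rg(onz(c0,(412,180.5),.034))[0];print("clip home view",A,B,B2)
E
python3 fin.py
```

```text
travel by tcp 72.99020498030453
rows 52.5 71.5 35.5 68.5
0.012 home -x edge -72.36052968746621 now -144.50266099643042 diff 72.14213130896421
0.014 home -x edge -72.57798045963455 now -144.8871437745291 diff 72.30916331489456
0.016 home -x edge -72.79543123180287 now -145.2716265526278 diff 72.47619532082493
0.018 home -x edge -73.0128820039712 now -145.65610933072654 diff 72.64322732675534
0.02 home -x edge -73.23033277613956 now -146.04059210882525 diff 72.81025933268569
0.022 home -x edge -73.44778354830788 now -146.42507488692394 diff 72.97729133861606
0.024 home -x edge -73.66523432047622 now -146.80955766502265 diff 73.14432334454644
clip now -141.16094156374905 -146.47337194098014 -143.8171567523646
clip home view -139.9749681338174 -148.6404138475585 -146.67997003959118
```

The pointer is at about -142.9 and the mark at about -143.6, so I'll nudge 0.6 mm and check.

Request:
jog_arm(rows=[[[-0.06,0,0,0,1.5],[0,0,0,0,1.5],[0,0,0,0,1.5],[0,0,0,0,1.5],[0,0,0,0,1.5],[0,0,0,0,1.5]]])

```text
clock: 31.78
tcp_pos: [0.4707, -0.2122, 0.0867]
ee_rot: [[0.19, 0.982, -0.0], [0.982, -0.19, 0.005], [0.005, -0.001, -1.0]]
force: [-0.5, 11.7, 10.7]
gripper_width: 0.0235
finger_force: 30.0
```

```bash
python3 al.py | head -2; python3 fin.py; python3 - <<'E'
from fit import *
b,S=snap("scene","pics/s20.png");o=env.get_obs()
f=dict(ee_rot=np.array([[.291,.957,0],[.957,-.291,0],[0,0,-1]]),tcp_pos=np.array([.5235,.396,.0545]))
for r in fit(b,S,f)[:2]:print("scoop",np.round(r,2))
print("force",o["force"],o["dq"].round(3).max())
a=cv2.imread("pics/s20.png").astype(int);s=cv2.imread("pics/scene.png").astype(int)
d=(np.abs(a-s).max(2)>60).astype(np.uint8);k,l,st,ce=cv2.connectedComponentsWithStats(d)
print([(st[i].tolist()) for i in range(1,k) if st[i][4]>25])
E
```

```text
31.775 [ 0.4707 -0.2122  0.0867] [[ 0.1903  0.9817]
 [ 0.9817 -0.1903]] [-0.4526 11.7407 10.7038] 0.02354045830067362 30.002430081367493
travel by tcp 73.47705280787753
rows 51.5 70.5 35.5 68.5
0.012 home -x edge -72.36052968746621 now -144.95906284275569 diff 72.59853315528947
0.014 home -x edge -72.57798045963455 now -145.34393976229228 diff 72.76595930265773
0.016 home -x edge -72.79543123180287 now -145.728816681829 diff 72.93338545002612
0.018 home -x edge -73.0128820039712 now -146.11369360136558 diff 73.10081159739438
0.02 home -x edge -73.23033277613956 now -146.49857052090223 diff 73.26823774476267
0.022 home -x edge -73.44778354830788 now -146.8834474404389 diff 73.43566389213103
0.024 home -x edge -73.66523432047622 now -147.2683243599755 diff 73.60309003949929
clip now -141.15239034598207 -146.40257270487325 -143.77748152542767
clip home view -139.9749681338174 -148.6404138475585 -146.67997003959118
scoop [ 1.46  3.   42.   50.  ]
scoop [ 1.43 -3.   42.   58.  ]
force [-0.73348122 14.20455339  9.73351876] 0.001
[[370, 0, 14, 9, 61], [381, 0, 31, 9, 64], [474, 0, 17, 15, 202], [582, 0, 58, 13, 423], [295, 2, 99, 82, 2502], [574, 10, 66, 22, 349], [500, 12, 16, 31, 289], [459, 17, 29, 65, 738], [362, 19, 11, 8, 30], [372, 18, 11, 10, 29], [358, 27, 32, 22, 177], [493, 47, 21, 33, 464], [291, 51, 16, 13, 87], [462, 80, 16, 27, 251], [271, 112, 109, 145, 5035], [449, 114, 14, 42, 391], [498, 152, 142, 225, 9029], [623, 162, 17, 24, 264], [626, 196, 14, 25, 239], [445, 201, 13, 10, 51], [447, 210, 18, 17, 113], [371, 222, 157, 90, 6579], [273, 230, 17, 16, 157], [320, 249, 6, 9, 31], [357, 253, 22, 14, 134], [290, 255, 8, 6, 28], [326, 259, 9, 11, 26], [344, 266, 7, 7, 26], [336, 274, 14, 15, 80], [332, 278, 17, 18, 120], [460, 323, 18, 32, 110], [445, 325, 7, 14, 70], [451, 329, 10, 15, 55], [462, 356, 12, 8, 35]]
```

The pointer (-143.4) matches the mark (-143.3 to -143.8) to within half a millimetre. The scoop is upright, the bystanders haven't moved, and the arm is steady. I'm handing in.

```bash
python3 -c "
from station import env
print(env.close_job())"
```

```text
the job is handed in; nothing more can be done
None
```

I handed the job in at about 32 s: all five balls are in the cart's tube, the empty scoop is upright at its old spot, and the cart is held about 73 mm out with its pointer within about half a millimetre of the red mark.

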